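Raise the fume cabinet's sash to the diamond marker

ROBOT

A 6-joint arm with a two-finger parallel gripper is mounted at the origin on a cart in front of the work surface, level with it; the furniture and walls round the work are solid. World frame = base frame: x ahead of the robot, y to its left, z up, the work surface at z = 0. Lengths are in mm, angles in degrees, forces in N, time in s.
With the tool pointing down it reaches from about 300 to 850 mm from the base axis. Payload 4.2 kg.
Tool frame: the origin (TCP) lies midway between the tips of the shut fingers; the grasp point (between the pads) lies 19 mm behind it; z points along the fingers, y is the line along which they close (so a half turn about z gives the same grasp; the last joint's range is limited). The gripper opens to 91 mm and grips with 3 to 60 N. Pads are 32 mm wide; open, the fingers measure 118 mm over their backs; the gripper's body (76 mm by 178 mm) begins 60 mm behind the grasp point.
Start: joints at [-77.063, 18.312, 89.639, -0, 72.044, -1.146], TCP at [139.918, -557.733, 213.976] pointing down, gripper open.
Joint ranges: [-177.97, 177.97], [-48.28, 115.42], [12.27, 149.76], [-77.06, 257.06], [2.81, 150.46], [-146.56, 146.56]. Speed limits (degrees/s): [147.25, 147.25, 180, 180, 180, 180].

INTERFACE

Orientations are given as [roll, pitch, yaw] about the fixed x, y, z axes, in that order (R = Rz(yaw) Ry(pitch) Rx(roll)).
In Python, from workcell import env gives the robot as it stands.
- The arm moves only by the shell command python3 drive.py 'ROWS' [OPENING] [FORCE]. ROWS is rows parted by semicolons, their numbers by spaces, 1 to 8 of them, each of 6 numbers: dx, dy, dz in mm, then a rotation vector rx, ry, rz in degrees; each row shifts and turns the commanded pose from where the row before left it, along the tool's axes as they then stand; what a row does not reach is not made up. A row lasts 1/10 s, in which the tool goes at most 50 mm and 8.59 degrees, less where a joint would pass 70% of its speed; a pose out of reach is approached as far as the arm can. OPENING is the finger opening in mm, set as the command begins (- or left out keeps the last). The fingers move at their own pace and stop on an object; FORCE is the grip in N (left out, the last holds). Time passes only in rows, so rows that do not move let the fingers close. It prints the time, the measured TCP pose, the force, the opening and the grip force at its end.
- env.state(): the state, without advancing time (a new reading comes with each control period).
- env.grab_frame(name): name is "scene" or "top" or "wrist"; returns the picture (480x640x3 uint8, blue, green, red); there is no depth.
- env.camera_model(name): a dict with "fx", "fy", "cx", "cy" (pixels), "D" ([k1, k2, p1, p2, k3] as OpenCV has them; the pictures are not rectified), "T" (4x4, takes a point from camera to world coordinates). Camera axes: x right, y up, looking along -z (the intrinsics and any distortion apply to the point x, -y, -z); pixel columns grow to the right and rows downward; lengths in mm; the calibration is good to about 2 mm. A picture is of the moment at which its call begins: read the wrist's pose just before it. camera_model takes no time and is no camera call; for the wrist camera it gives the pose at the moment of the call.
- env.job_done(): hands the job in; it is judged then, once.
The state is a dict: "time_s": time; "qpos": joint angles; "qvel": joint speeds; "effort": joint torques, N m; "ee_pos": TCP position; "ee_rot": TCP orientation; "force": force on the tool from outside, world axes, zero at the start; "torque": the same for the moment, N m; "gripper_width": finger opening in mm; "gripper_force": force on a finger pad.
Only numpy, scipy, OpenCV 4.12 (cv2) and the standard library are available. Lean on these libraries where they do the work, as an engineer would, in place of code of your own. Each camera call takes 0.05 s, during which the arm holds its last target. There are 200 camera calls.

TASK

Open the little bench fume cabinet for work: with the fingertips beneath the lip of its sliding window, gently push the window up until the lip is level with the diamond-shaped marker on one of the posts (the round marker on the other post does not count), then take the hand away so that the window stays there. Only push the lip from below: do not pinch it, do not touch the clear pane or the rubber strip on top of the lip, and leave the loose things that lie and stand on the bench round the cabinet where they are.

Things in the scene. Friction and masses are not known exactly. Their poses are not given: they have to be found in the camera images.
- cabinet: Grey sheet-metal bench fume cabinet, fixed: 140 mm deep (x), 260 wide (y; 306 over the side tubes), 440 tall, pipe stub to 490. Origin: centre of underside; its -x is the front, towards the robot. Closed plinth below the window: front face x = -70, 90 high (inner floor level; an oil bottle and a gear stand in there). Two guide posts 22 mm square, full height, at y = +-120, front faces x = -88.
- sash (a joint): Height of the sliding window above closed, in m, 0 to 0.16. It slides straight up. Counterweighted: it stays wherever it is left; moving it takes 4 N of friction, up to 6 N with its unbalance, plus 12 N per m/s. It starts up to 30 mm open.
- lip_edge (a point): Middle of the front edge of the window's lip, half-way up its thickness; moves with the window, axes as the cabinet's. The lip is an aluminium plate 7 mm thick, 206 mm wide (y), standing 45 mm out in front of the pane and 50 mm in front of the plinth. Cabinet frame: front edge x = -120 mm, underside z = 100 mm + sash. Free space below it to the bench.
- pane_middle (a point): Middle of the front of the clear pane, not to be touched (198 mm wide, 160 mm high; cabinet frame x = -76 mm, z = 190 mm + sash). The black rubber strip on top of the lip, also not to be touched, is 5 mm thick and spans x = -109 to -77 mm, z = 107 to 112 mm + sash.
- diamond: The marker that counts: grey block of diamond outline (square on its corner, 24 mm high and wide) standing 31 mm out of the front of one post, left or right. Origin on the post's front face at the height of the diamond's side corners, which the lip must reach: 150 to 250 mm above the bench. Axes parallel to the cabinet's.
- disc: The marker that does not count: round grey peg of 22 mm diameter, equally long, on the other post at any height of its own (150 to 250 mm). Origin on the post's front face at its centre.
- marker: Bystander, to be left alone: white marker pen with a red cap, 133 x 16 x 18 mm, lying on the bench in front of the cabinet. Origin under its middle.
- flange: Bystander, to be left alone: light grey round flange, 70 mm across, 31 mm high, lying on the blue pad to the left. Origin under its middle.
- screwdriver: Bystander, to be left alone: yellow-handled screwdriver, 176 x 29 x 32 mm, lying on the bench at the near right. Origin under its middle.
- glue: Bystander, to be left alone: white glue bottle with a red label, 40 mm wide, 131 mm tall, standing on the bench right of the cabinet. Origin under its middle.

How it is judged (in metres and radians):
On the way:
1. the fingers bear on the lip (contact force between the fingers and sash_c0 above 0.5 N), for 0.2 s.
At the end, for the whole second after the job is handed in: The middle of the lip's front edge is within 8 mm of the height of the diamond marker's side corners, and the window is at rest (z of lip_edge in the frame of diamond between -0.008 and 0.008 m and velocity of joint sash between -0.005 and 0.005 m/s); the robot touches nothing.
It fails at once if the pane or the strip on top of the lip is touched (more than 1 N), as it would be in pinching the lip (contact force between any of the fingers, the arm and sash_c1 above 1 N or contact force between any of the fingers, the arm and sash_c2 above 1 N).
It fails at once if the window is thrown up faster than 0.4 m/s (velocity of joint sash above 0.4 m/s).
It fails at once if a bystander is moved by more than 25 mm (distance of any of marker, flange, screwdriver, glue from where it was at the start of the episode above 0.025 m).
It also fails if it takes over 38 s, if anything falls off the work surface, if the arm or the gripper's body presses on something with over 40 N, if the wrist force passes 120 N, or if a joint passes its speed limit or range.

## Working session

There is one attempt and no reset: what is moved stays moved. The work goes in short steps, Python scripts to look and compute and a shell command to move; the robot and the scene stay as the last step left them, time stands still between calls to the robot, and variables do not carry over. Pictures are saved under pics/ and viewed, at most 10 in all, crops included, and the job is handed in when it is done.

```bash
ls; mkdir -p pics; python3 - <<'E'
from workcell import env
import cv2,numpy as np
for n in("scene","top"):
    cv2.imwrite(f"pics/{n}0.png",env.grab_frame(n)); m=env.camera_model(n); print(n,m["fx"],m["fy"],m["cx"],m["cy"],m["D"]);print(np.round(m["T"],3))
s=env.state();print(s["ee_pos"],s["ee_rot"],s["time_s"])
E
```

```text
drive.py
pics
workcell.py
scene 508.0947438822644 508.0947438822644 323.1088365334186 240.58898362029225 [-0.12145409  0.          0.          0.          0.        ]
[[-6.62000e-01  5.06000e-01 -5.53000e-01 -4.07160e+01]
 [-7.49000e-01 -4.42000e-01  4.93000e-01  8.16715e+02]
 [ 5.00000e-03  7.41000e-01  6.72000e-01  8.54344e+02]
 [ 0.00000e+00  0.00000e+00  0.00000e+00  1.00000e+00]]
top 595.2980440242732 595.2980440242732 309.8820682798434 229.4537249865658 [-0.05103531  0.          0.          0.          0.        ]
[[-1.000000e-02  9.810000e-01 -1.940000e-01  2.868450e+02]
 [-1.000000e+00 -1.100000e-02 -8.000000e-03  3.082330e+02]
 [-1.000000e-02  1.940000e-01  9.810000e-01  1.393933e+03]
 [ 0.000000e+00  0.000000e+00  0.000000e+00  1.000000e+00]]
[ 139.78354554 -557.2767621   213.21088532] [-1.79907262e+02 -9.70589127e-04  1.40809255e+01] 0.1
```

View pics/scene0.png

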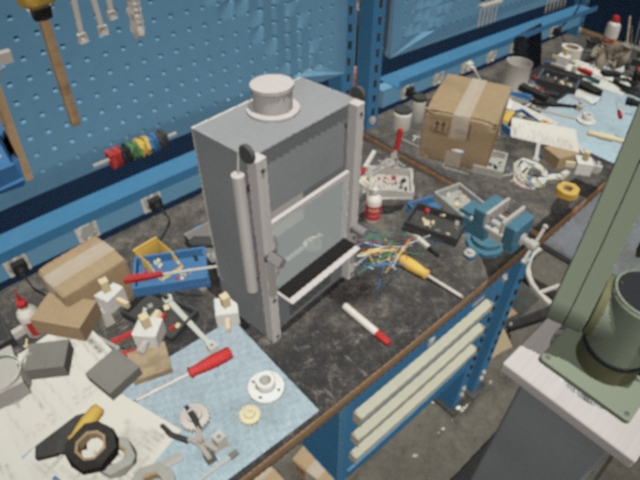

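View pics/top0.png

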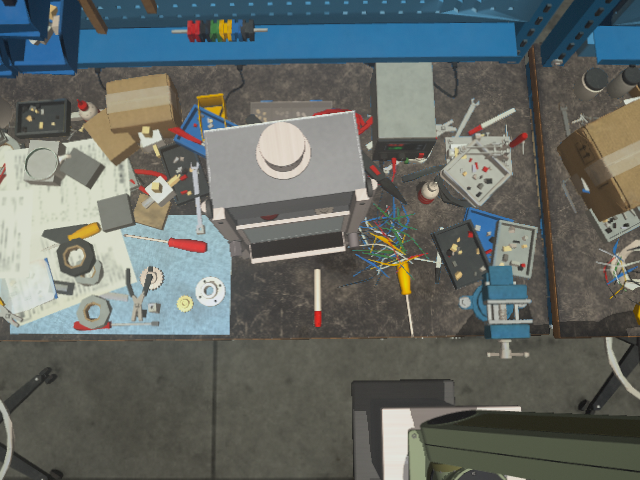

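The scene view shows the cabinet with its lip between about (285,300) and (357,258), and markers on the posts near (272,258) and (357,230). The top view shows the lip edge at about (250,260)–(353,247), with the pen in front of it at (318,297). Next I'll enlarge both.

```bash
python3 - <<'E'
import cv2,numpy as np
a=cv2.imread("pics/scene0.png")[190:340,220:390]; b=cv2.imread("pics/top0.png")[190:280,215:385]
a=cv2.resize(a,None,fx=4.7,fy=4,interpolation=cv2.INTER_CUBIC)[:, :800]
cv2.imwrite("pics/c1.png",a)
cv2.imwrite("pics/c2.png",cv2.resize(b,None,fx=4.7,fy=4.7,interpolation=cv2.INTER_CUBIC)[:, :800])
E
```

```text
(no output)
```

View pics/c1.png

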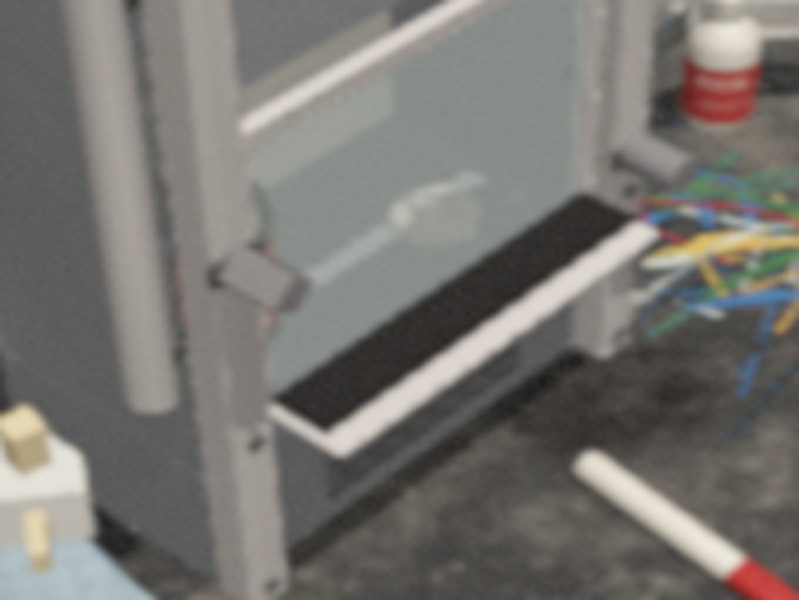

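View pics/c2.png

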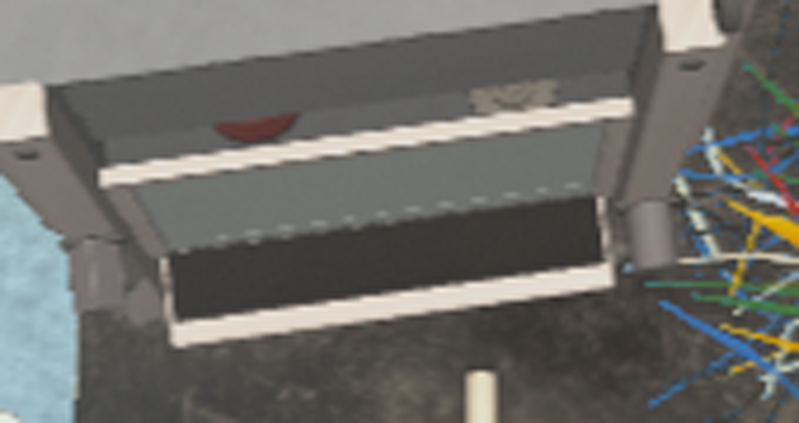

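```bash
cat > h.py <<'E'
import cv2,numpy as np
from workcell import env
def ray(m,p):
    K=np.array([[m["fx"],0,m["cx"]],[0,m["fy"],m["cy"]],[0,0,1]])
    u=cv2.undistortPoints(np.array([[p]],float),K,np.array(m["D"],float))[0,0]
    T=np.array(m["T"]);d=T[:3,:3]@[u[0],-u[1],-1.];return T[:3,3],d/np.linalg.norm(d)
def tri(obs):
    A=np.zeros((3,3));b=np.zeros(3);P=[]
    for m,p in obs:
        o,d=ray(m,p);Q=np.eye(3)-np.outer(d,d);A+=Q;b+=Q@o;P.append((o,Q))
    x=np.linalg.solve(A,b);return x,[np.linalg.norm(Q@(x-o)) for o,Q in P]
def plane(m,p,z):
    o,d=ray(m,p);return o+d*(z-o[2])/d[2]
E
python3 - <<'E'
from h import *
S=env.camera_model("scene");T=env.camera_model("top")
s=lambda x,y:(S,(220+x/4.7-.4,190+y/4-.4));t=lambda x,y:(T,(215+x/4.7-.4,190+y/4.7-.4))
for n,a,b in[("lipL",s(343,458),t(175,347)),("lipR",s(657,236),t(613,287)),("mL",s(290,288),t(98,308)),("mR",s(680,168),t(655,265))]:
    x,e=tri([a,b]);print(n,x.round(1),np.round(e,1))
print("pen",plane(T,(317,270),9),plane(T,(318,326),9),"edge",plane(T,(300,337),0))
m=env.camera_model("wrist");st=env.state()
from scipy.spatial.transform import Rotation as R
Rt=R.from_euler("xyz",st["ee_rot"],degrees=True).as_matrix()
print("cam in tool",Rt.T@(np.array(m["T"])[:3,3]-st["ee_pos"]));print((Rt.T@np.array(m["T"])[:3,:3]).round(3));print(m["fx"],m["D"])
E
```

```text
lipL [464.4 443.1 125.8] [0.7 0.7]
lipR [489.8 242.4 127.3] [0.6 0.6]
mL [463.7 462.  250.6] [0.4 0.4]
mR [494.4 225.5 161.8] [0.1 0.1]
pen [464.17681258 303.15865178   9.        ] [334.46770405 302.40772059   9.        ] edge [310.04240951 344.22914986   0.        ]
cam in tool [ 8.07215108e+01  5.40299062e-02 -1.72010139e+02]
[[-0.001  0.959  0.283]
 [ 1.     0.001  0.001]
 [ 0.001  0.283 -0.959]]
395.18256328339527 [-0.08989847  0.          0.          0.          0.        ]
```

Triangulation gives a lip underside at about 126 mm and a cabinet yaw of about 7°. The width comes out at 202 mm against 206 mm given. I'll move round to a frontal wrist view.

```bash
python3 drive.py '35 -31 -16 0 0 0;35 -31 -16 0 0 0;35 -31 -16 0 0 0;35 -31 -16 0 0 0;35 -31 -16 0 0 0;35 -31 -16 0 0 0;35 -31 -16 0 0 0;35 -31 -16 0 0 0' 0; python3 drive.py '20 -45 0 0 0 0;20 -45 0 0 0 0;15 -47 0 0 0 0;10 -48 0 0 0 0;0 -49 0 0 0 0;0 -49 0 0 0 0;0 -49 0 0 0 0;-10 -48 0 0 0 0'; python3 - <<'E'
from h import *
s=env.state();print(s["ee_pos"],s["ee_rot"],s["qpos"])
E
```

```text
time_s: 0.9
ee_pos: [351.6, -247.2, 342.4]
ee_rot: [-180.0, 0.0, 14.1]
force: [0.4, -0.3, -0.3]
gripper_width: 30.3
gripper_force: 0.0
time_s: 1.7
ee_pos: [311.4, 134.8, 341.6]
ee_rot: [-180.0, -0.0, 14.1]
force: [0.2, 0.5, -0.1]
gripper_width: 0.4
gripper_force: 0.0
[311.40815338 134.78066489 341.62892147] [-1.79992418e+02 -1.16577812e-02  1.40685297e+01] [ 2.14553236e+01 -7.35006365e+00  1.00758337e+02  6.03062271e-03
  8.65791912e+01  9.73864339e+01]
```

```bash
python3 drive.py '0 -20 0 -8 0 0;0 -20 0 -8 0 0;0 -20 0 -8 0 0;0 -20 0 -8 0 0' ; python3 - <<'E'
from h import *
s=env.state();print(s["ee_pos"],s["ee_rot"],s["qpos"])
E
```

```text
time_s: 2.1
ee_pos: [293.0, 208.6, 326.5]
ee_rot: [148.1, -0.2, 14.2]
force: [1.0, -0.6, -0.9]
gripper_width: 0.5
gripper_force: 0.0
[292.96206456 208.61081316 326.45267414] [148.11954444  -0.1638671   14.20782104] [ 55.36860605   5.18814877  97.78857374 -23.80117711  98.4110582
 132.18649674]
```

```bash
python3 drive.py '-5 -22 -14 8 0 0;-5 -24 -11 8 0 0;-5 -25 -7 8 0 0;-5 -26 -4 8 0 0;-5 -26 0 8 0 0;-5 -26 4 8 0 0;-5 -25 7 8 0 0;-5 -24 11 8 0 0' ; python3 - <<'E'
from h import *
s=env.state();print(s["qpos"])
E
python3 drive.py '-5 -22 14 8 0 0;-5 -20 17 8 0 0;-5 -17 19 8 0 0;-5 -15 22 8 0 0'; python3 - <<'E'
from h import *
s=env.state();print(s["qpos"])
E
```

```text
time_s: 2.9
ee_pos: [203.4, 401.2, 328.0]
ee_rot: [-147.3, -0.0, 14.0]
force: [-0.8, 0.0, -0.4]
gripper_width: 0.2
gripper_force: 0.0
[ 40.38590074  -6.45046697 109.37756471  32.23463632  65.01570032
 105.5613648 ]
time_s: 3.3
ee_pos: [159.3, 494.4, 327.5]
ee_rot: [-116.3, 0.0, 14.1]
force: [-0.8, 1.4, -0.2]
gripper_width: 0.5
gripper_force: 0.0
[ 38.8971075   -2.15067877 126.40472674  79.264395    55.95167487
  64.95749928]
```

```bash
cat > plan.py <<'E'
from h import *
import sys
from scipy.spatial.transform import Rotation as R, Slerp
def rows(wps,L=345):
    s=env.state();Rc=R.from_euler("xyz",s["ee_rot"],degrees=True);p=np.array(s["ee_pos"])
    for W,Rt,n in wps:   # wrist centre target
        w0=p-L*Rc.as_matrix()[:,2];sl=Slerp([0,1],R.concatenate([Rc,Rt]))
        for i in range(1,n+1):
            R1=sl(i/n);w=w0+(np.array(W)-w0)*i/n;p1=w+L*R1.as_matrix()[:,2]
            d=Rc.inv().apply(p1-p);print(*d.round().astype(int),*(Rc.inv()*R1).as_rotvec(degrees=True).round(1),'->',p1.round())
            p,Rc=p1,R1
def fwd(a):
    a=np.radians(a);z=np.array([np.cos(a),np.sin(a),0]);x=np.array([0,0,1.]);return R.from_matrix(np.c_[x,np.cross(z,x),z])
E
python3 - <<'E'
from plan import *
s=env.state();Rc=R.from_euler("xyz",s["ee_rot"],degrees=True);print((np.array(s["ee_pos"])-345*Rc.as_matrix()[:,2]).round())
rows([([200,270,330],R.from_euler("xyz",[-90,0,14],degrees=True),5),([105,385,300],fwd(-5),18)])
E
```

```text
[235. 194. 480.]
-3 -12 27 5.3 0.0 -0.0 -> [149. 522. 326.]
-3 -9 25 5.3 0.0 -0.0 -> [140. 547. 326.]
-3 -7 22 5.3 0.0 -0.0 -> [132. 569. 327.]
-3 -5 20 5.3 0.0 -0.0 -> [124. 588. 328.]
-3 -3 18 5.3 0.0 -0.0 -> [117. 605. 330.]
25 29 5 -4.6 4.6 -3.3 -> [139. 616. 301.]
24 28 5 -4.6 4.6 -3.3 -> [165. 623. 275.]
24 27 5 -4.6 4.6 -3.3 -> [191. 626. 251.]
23 26 4 -4.6 4.6 -3.3 -> [219. 625. 229.]
23 25 4 -4.6 4.6 -3.3 -> [248. 620. 211.]
22 24 3 -4.6 4.6 -3.3 -> [276. 612. 196.]
22 24 2 -4.6 4.6 -3.3 -> [304. 600. 185.]
22 23 2 -4.6 4.6 -3.3 -> [332. 585. 178.]
22 22 1 -4.6 4.6 -3.3 -> [357. 567. 174.]
22 22 0 -4.6 4.6 -3.3 -> [381. 547. 174.]
22 21 -1 -4.6 4.6 -3.3 -> [402. 525. 179.]
23 21 -2 -4.6 4.6 -3.3 -> [420. 501. 186.]
23 21 -3 -4.6 4.6 -3.3 -> [434. 476. 198.]
23 20 -4 -4.6 4.6 -3.3 -> [445. 451. 213.]
24 20 -5 -4.6 4.6 -3.3 -> [452. 426. 231.]
25 20 -6 -4.6 4.6 -3.3 -> [455. 401. 252.]
25 20 -7 -4.6 4.6 -3.3 -> [454. 377. 275.]
26 21 -7 -4.6 4.6 -3.3 -> [449. 355. 300.]
```

```bash
python3 - <<'E'
from plan import *
f=lambda a,r:fwd(a)*R.from_euler("z",r,degrees=True)
rows([([200,270,370],f(104,90),4),([170,300,350],f(77,67),5),([130,350,340],f(50,45),5),([95,385,330],f(23,22),5),([95,390,310],f(-5,0),5)])
E
```

```text
-4 -24 28 6.6 0.0 -0.0 -> [147. 528. 336.]
-4 -20 26 6.6 0.0 -0.0 -> [136. 558. 347.]
-4 -17 24 6.6 0.0 -0.0 -> [126. 584. 358.]
-4 -14 21 6.6 0.0 -0.0 -> [117. 605. 370.]
28 9 6 -1.1 5.3 -4.5 -> [142. 617. 361.]
27 9 5 -1.1 5.3 -4.5 -> [169. 626. 354.]
26 8 5 -1.1 5.3 -4.5 -> [195. 633. 350.]
25 8 4 -1.1 5.3 -4.5 -> [222. 636. 349.]
25 7 4 -1.1 5.3 -4.5 -> [248. 636. 350.]
18 15 6 -3.0 4.5 -4.3 -> [271. 637. 343.]
17 14 5 -3.0 4.5 -4.3 -> [293. 636. 338.]
17 13 4 -3.0 4.5 -4.3 -> [314. 631. 336.]
17 12 3 -3.0 4.5 -4.3 -> [334. 624. 337.]
17 11 2 -3.0 4.5 -4.3 -> [352. 614. 340.]
11 21 -1 -4.5 3.0 -4.5 -> [368. 599. 333.]
11 20 -2 -4.5 3.0 -4.5 -> [383. 582. 328.]
12 20 -3 -4.5 3.0 -4.5 -> [396. 563. 326.]
12 19 -3 -4.5 3.0 -4.5 -> [406. 542. 327.]
13 19 -4 -4.5 3.0 -4.5 -> [413. 520. 330.]
4 34 -1 -5.5 1.1 -4.3 -> [424. 489. 321.]
4 33 -1 -5.5 1.1 -4.3 -> [433. 458. 314.]
4 33 -1 -5.5 1.1 -4.3 -> [438. 425. 310.]
4 33 -1 -5.5 1.1 -4.3 -> [440. 392. 309.]
4 32 -2 -5.5 1.1 -4.3 -> [439. 360. 310.]
```

```bash
python3 drive.py '-4 -24 28 6.6 0 0;-4 -20 26 6.6 0 0;-4 -17 24 6.6 0 0;-4 -14 21 6.6 0 0;28 9 6 -1.1 5.3 -4.5;27 9 5 -1.1 5.3 -4.5;26 8 5 -1.1 5.3 -4.5;25 8 4 -1.1 5.3 -4.5' ; python3 - <<'E'
from h import *
s=env.state();print(s["qpos"])
E
python3 drive.py '25 7 4 -1.1 5.3 -4.5;18 15 6 -3 4.5 -4.3;17 14 5 -3 4.5 -4.3;17 13 4 -3 4.5 -4.3;17 12 3 -3 4.5 -4.3;17 11 2 -3 4.5 -4.3'; python3 - <<'E'
from h import *
s=env.state();print(s["qpos"])
E
```

```text
time_s: 4.1
ee_pos: [221.1, 635.3, 345.9]
ee_rot: [-91.3, -18.5, -7.1]
force: [-0.0, -0.2, 0.1]
gripper_width: 0.7
gripper_force: 0.0
[ 57.75986164  13.84528266 132.70474896 150.72392937  58.78115077
  -2.87432762]
time_s: 4.7
ee_pos: [350.8, 612.4, 336.4]
ee_rot: [-90.4, -45.1, -39.5]
force: [0.8, 0.5, 1.0]
gripper_width: 0.3
gripper_force: 0.0
[ 67.2496223   17.59995363 130.26333888 199.91020516  59.17148678
 -55.56209393]
```

```bash
python3 - <<'E'
from plan import *
f=lambda a,r:fwd(a)*R.from_euler("z",r,degrees=True)
rows([([85,340,320],f(28,22),5),([90,310,290],f(7,0),5)])
E
```

```text
9 20 -8 -3.7 2.5 -4.5 -> [362. 593. 329.]
10 20 -8 -3.7 2.5 -4.5 -> [371. 572. 323.]
10 20 -9 -3.7 2.5 -4.5 -> [379. 550. 320.]
11 20 -9 -3.7 2.5 -4.5 -> [385. 526. 319.]
11 20 -9 -3.7 2.5 -4.5 -> [390. 502. 320.]
2 32 -3 -4.1 0.8 -4.4 -> [402. 473. 310.]
2 32 -2 -4.1 0.8 -4.4 -> [412. 444. 302.]
1 32 -2 -4.1 0.8 -4.4 -> [421. 414. 296.]
1 32 -1 -4.1 0.8 -4.4 -> [427. 383. 292.]
0 31 -1 -4.1 0.8 -4.4 -> [432. 352. 290.]
```

```bash
python3 drive.py '9 20 -8 -3.7 2.5 -4.5;10 20 -8 -3.7 2.5 -4.5;10 20 -9 -3.7 2.5 -4.5;11 20 -9 -3.7 2.5 -4.5;11 20 -9 -3.7 2.5 -4.5;2 32 -3 -4.1 0.8 -4.4;2 32 -2 -4.1 0.8 -4.4;1 32 -2 -4.1 0.8 -4.4'; python3 drive.py '1 32 -1 -4.1 0.8 -4.4;0 31 -1 -4.1 0.8 -4.4;0 0 0 0 0 0';python3 - <<'E'
from plan import *
s=env.state();print(s["qpos"]);m=env.camera_model("wrist");np.save("m.npy",m,allow_pickle=True);cv2.imwrite("pics/w1.png",env.grab_frame("wrist"))
print(R.from_euler("xyz",s["ee_rot"],degrees=True).as_matrix().round(3))
E
```

```text
time_s: 5.5
ee_pos: [421.5, 414.0, 295.7]
ee_rot: [-97.0, -81.2, -67.4]
force: [0.9, -0.5, 0.3]
gripper_width: 0.6
gripper_force: 0.0
time_s: 5.8
ee_pos: [434.3, 352.1, 288.6]
ee_rot: [133.4, -89.7, 54.0]
force: [0.0, 1.0, 0.6]
gripper_width: 0.6
gripper_force: 0.0
[  69.79239167   21.13896887  139.93119738  243.73392788   81.18357247
 -107.10141408]
[[ 0.003  0.129  0.992]
 [ 0.004 -0.992  0.129]
 [ 1.     0.003 -0.003]]
```

View pics/w1.png

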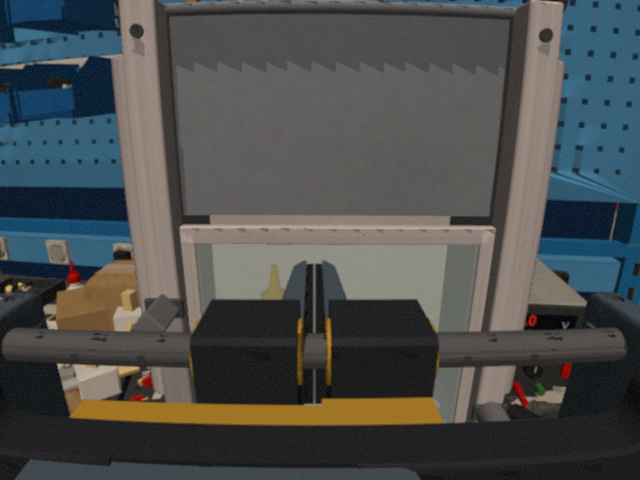

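The wrist view shows the left marker near (157,315) and the right one, partly hidden, near (493,412). I'll enlarge the two side by side.

```bash
python3 - <<'E'
import cv2,numpy as np
a=cv2.imread("pics/w1.png")
c=lambda x,y:cv2.resize(a[y:y+75,x:x+75],(390,390),interpolation=cv2.INTER_CUBIC)
cv2.imwrite("pics/c3.png",np.hstack([c(120,280),c(455,375)]))
E
```

```text
(no output)
```

View pics/c3.png

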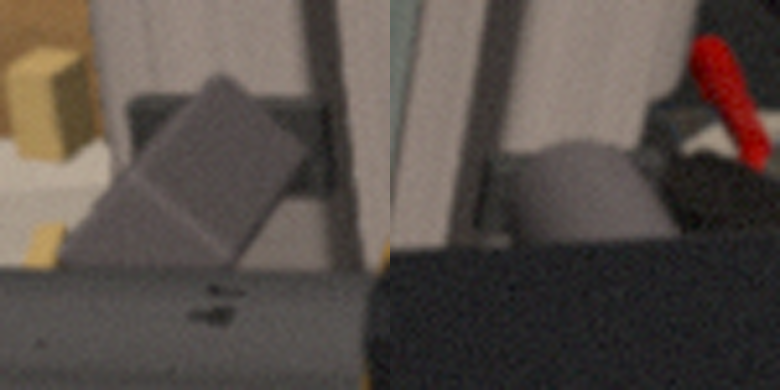

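```bash
python3 - <<'E'
from h import *
m=np.load("m.npy",allow_pickle=True).item()
y=np.radians(7.2);n=np.array([np.cos(y),np.sin(y),0]);l=np.array([-n[1],n[0],0]);c=np.array([477.1,342.8,0])
for nm,p,dx in[("front top",(133,172),1),("front right",(235,262),1),("back top",(222,75),32),("back right",(303,152),32)]:
    o,d=ray(m,(120+p[0]/5.2-.4,280+p[1]/5.2-.4));x=o+d*((n@(c-o)+dx)/(n@d));print(nm,x.round(1),"lat",round(l@(x-c),1))
S=env.camera_model("scene")
s=lambda x,y:(S,(220+x/4.7-.4,190+y/4-.4))
W=(m,(120+133/5.2-.4,280+172/5.2-.4));W2=(m,(120+235/5.2-.4,280+262/5.2-.4))
print(tri([W,s(300,268)]),tri([W2,s(308,289)]))
E
```

```text
front top [463.4 459.4 257. ] lat 117.4
front right [464.7 448.6 245.3] lat 106.5
back top [494.  464.2 255. ] lat 118.3
back right [495.2 454.5 243.9] lat 108.6
(array([461.91579665, 457.58616238, 259.14837004]), [np.float64(1.1849312353562005), np.float64(1.1849312353562818)]) (array([467.4392991 , 451.13711059, 242.04903183]), [np.float64(1.4093813253957963), np.float64(1.4093813253956768)])
```

The left marker is the diamond: its outline has flat faces and corners, while the right marker is round. Four corner casts agree on a height of about 244.5 mm. The lip must therefore rise about 114 mm, so I'll go down in front of it.

```bash
python3 drive.py '-25 0 3 0 0 0;-25 0 3 0 0 0;-25 0 3 0 0 0;-25 0 3 0 0 0;-25 0 3 0 0 0;-25 0 3 0 0 0';python3 - <<'E'
from plan import *
s=env.state();print(s["qpos"])
E
python3 drive.py '-20 0 0 0 0 0;-15 0 0 0 0 0;-10 0 0 0 0 0;0 0 0 0 0 0';python3 - <<'E'
from plan import *
s=env.state();print(s["qpos"])
E
```

```text
time_s: 6.45
ee_pos: [452.0, 357.5, 138.6]
ee_rot: [-115.1, -89.8, -57.2]
force: [0.2, 0.2, -0.6]
gripper_width: 0.2
gripper_force: 0.0
[ 67.13859218  46.79601158 143.1459896  239.83515529  94.95828129
 -81.25669922]
time_s: 6.85
ee_pos: [451.9, 356.9, 93.4]
ee_rot: [172.5, -89.9, 15.1]
force: [-0.3, -1.1, 1.2]
gripper_width: 0.7
gripper_force: 0.0
[ 67.15088613  54.32645898 142.73495605 240.63409562  98.42919983
 -75.20151633]
```

```bash
python3 drive.py '0 3 10 0 0 0;0 3 10 0 0 0;0 3 10 0 0 0;0 3 10 0 0 0;0 3 10 0 0 0;0 0 5 0 0 0;0 0 0 0 0 0'; for i in 1; do python3 drive.py '5 0 0 0 0 0;4 0 0 0 0 0;3 0 0 0 0 0;2 0 0 0 0 0;0 0 0 0 0 0'; done; python3 drive.py '2 0 0 0 0 0;2 0 0 0 0 0'
```

```text
time_s: 7.55
ee_pos: [509.1, 348.0, 95.3]
ee_rot: [-102.8, -90.0, -69.7]
force: [-0.1, 0.2, 0.1]
gripper_width: 0.4
gripper_force: 0.0
time_s: 8.05
ee_pos: [508.1, 348.4, 109.0]
ee_rot: [163.4, -89.9, 24.2]
force: [-1.4, 0.3, -3.0]
gripper_width: 0.8
gripper_force: 1.2
time_s: 8.25
ee_pos: [508.1, 348.4, 112.5]
ee_rot: [152.2, -89.9, 35.4]
force: [-3.5, -0.7, -2.9]
gripper_width: 0.2
gripper_force: 1.8
```

```bash
python3 drive.py '4 0 0 0 0 0;6 0 0 0 0 0;8 0 0 0 0 0;8 0 0 0 0 0;8 0 0 0 0 0;8 0 0 0 0 0;8 0 0 0 0 0;8 0 0 0 0 0'; python3 drive.py '8 0 0 0 0 0;8 0 0 0 0 0;8 0 0 0 0 0;6 0 0 0 0 0;4 0 0 0 0 0;2 0 0 0 0 0;0 0 0 0 0 0;0 0 0 0 0 0'; python3 - <<'E'
from plan import *
s=env.state();print(s["qpos"]);m=env.camera_model("wrist");np.save("m2.npy",m,allow_pickle=True)
cv2.imwrite("pics/w2.png",env.grab_frame("wrist"));f=env.grab_frame("scene");cv2.imwrite("pics/s2.png",f)
cv2.imwrite("pics/c4.png",cv2.resize(f[190:340,220:390],None,fx=4.7,fy=4,interpolation=cv2.INTER_CUBIC))
E
```

```text
time_s: 9.05
ee_pos: [508.4, 348.3, 171.6]
ee_rot: [168.1, -89.9, 19.5]
force: [-2.6, 1.1, -4.5]
gripper_width: 0.4
gripper_force: 2.1
time_s: 9.85
ee_pos: [508.7, 348.0, 207.7]
ee_rot: [-9.8, -89.9, -162.8]
force: [-0.8, 0.0, 0.5]
gripper_width: 0.5
gripper_force: 0.0
[ 58.10765385  35.04118844 139.90553609 230.75911889  86.88187771
 -93.89733699]
```

View pics/c4.png

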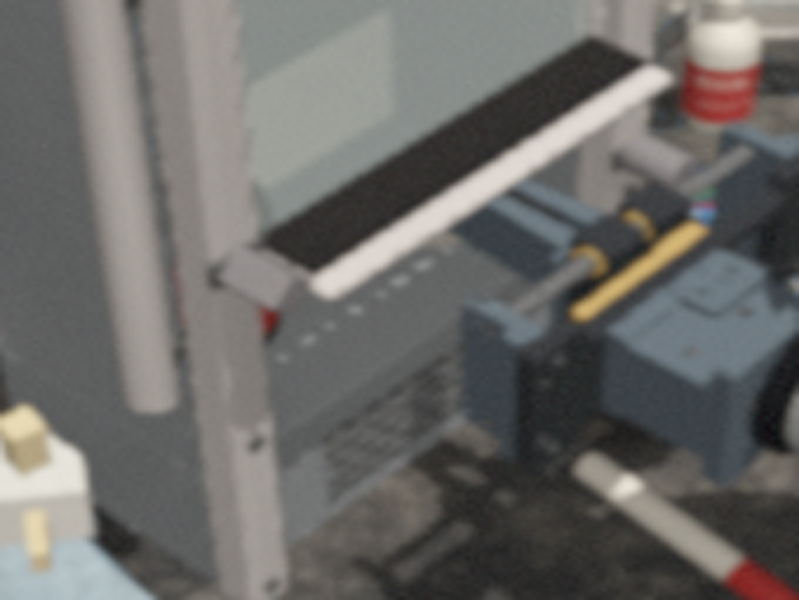

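The window has risen with the fingers under it. The lip's bottom front edge now runs from crop (322,298) to (672,85). I'll cast these onto the lip's front plane.

```bash
python3 - <<'E'
from h import *
S=env.camera_model("scene")
y=np.radians(7.2);n=np.array([np.cos(y),np.sin(y),0]);c=np.array([477.1,342.8,0]);l=np.array([-n[1],n[0],0])
for nm,p in[("oldL",(343,458)),("oldR",(657,236)),("L",(322,298)),("R",(672,85)),("dia top",(300,268)),("dia right",(308,289)),("dia bot",(290,311))]:
    o,d=ray(S,(220+p[0]/4.7-.4,190+p[1]/4-.4));x=o+d*(n@(c-o))/(n@d);print(nm,x.round(1),round(l@(x-c),1))
E
```

```text
oldL [464.6 442.1 124.8] 100.1
oldR [489.9 241.5 126.5] -102.1
L [463.9 447.5 234.9] 105.5
R [490.1 239.9 227.1] -103.7
dia top [462.6 457.2 260. ] 115.3
dia right [463.  454.1 245.3] 112.2
dia bot [461.8 463.7 239.3] 121.9
```

```bash
python3 drive.py '2 0 0 0 0 0;2 0 0 0 0 0'; python3 drive.py '2 0 0 0 0 0;2 0 0 0 0 0';  python3 drive.py '2 0 0 0 0 0;2 0 0 0 0 0;1 0 0 0 0 0;0 0 0 0 0 0'; python3 - <<'E'
from plan import *
f=env.grab_frame("scene");cv2.imwrite("pics/s3.png",f);t=env.grab_frame("top");cv2.imwrite("pics/t3.png",t)
print(env.state()["ee_pos"])
a=cv2.resize(f[190:285,265:375],(792,684),interpolation=cv2.INTER_CUBIC)[:350]
b=cv2.resize(t[220:280,220:360],(800,343),interpolation=cv2.INTER_CUBIC)[:248]
a=np.hstack([a,np.zeros((350,8,3),np.uint8)]);cv2.imwrite("pics/c5.png",np.vstack([a,b]))
E
```

```text
time_s: 10.15
ee_pos: [508.6, 348.1, 209.9]
ee_rot: [162.9, -89.8, 24.6]
force: [3.8, -0.2, -3.8]
gripper_width: 0.5
gripper_force: 1.8
time_s: 10.35
ee_pos: [508.6, 348.1, 214.6]
ee_rot: [161.7, -89.9, 25.8]
force: [2.9, -0.5, -3.6]
gripper_width: 0.3
gripper_force: 1.8
time_s: 10.75
ee_pos: [508.4, 348.2, 220.2]
ee_rot: [169.2, -90.0, 18.4]
force: [1.6, -1.5, -2.5]
gripper_width: 0.3
gripper_force: 1.2
[508.40426509 348.2105121  220.26889089]
```

View pics/c5.png

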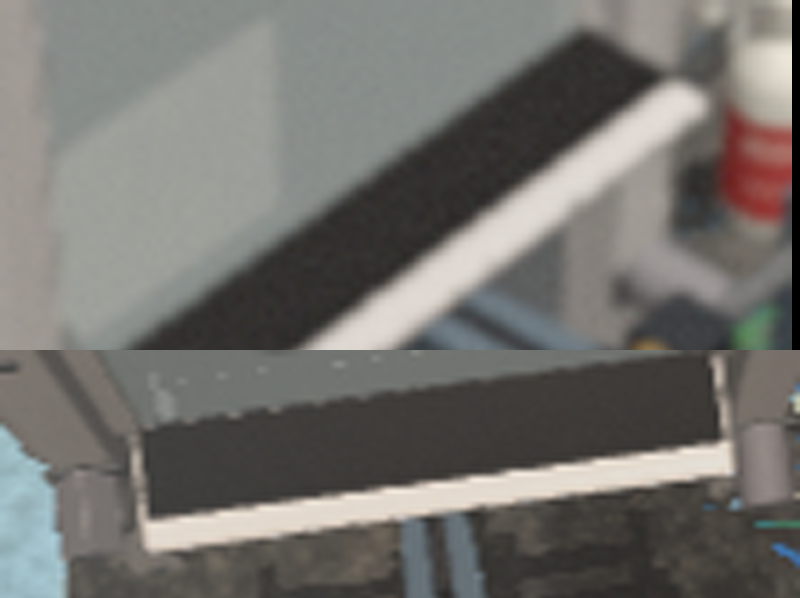

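```bash
python3 - <<'E'
from h import *
S=env.camera_model("scene")
y=np.radians(7.2);n=np.array([np.cos(y),np.sin(y),0]);c=np.array([477.1,342.8,0])
def go(f,v0,v1,us):
    g=cv2.imread(f).min(2).astype(float);out=[]
    for u in us:
        col=g[:,u];vc=v0+(v1-v0)*(u-300)/50
        v=np.arange(int(vc)-8,int(vc)+8);k=v[np.argmax(col[v])];seg=col[k:k+9]
        thr=(seg.max()+seg[4:].min())/2;j=np.argmax(seg<thr);e=k+j-1+(seg[j-1]-thr)/(seg[j-1]-seg[j])
        o,d=ray(S,(u,e));x=o+d*(n@(c-o))/(n@d);out.append(x[2])
    print(f,np.round(out,1))
go("pics/scene0.png",296,256,range(300,355,6))
go("pics/s3.png",249,212,[296,300,304,308,312,316,320,345,350,355])
E
```

```text
pics/scene0.png [124.7 124.6 124.9 124.8 125.3 125.3 125.  125.5 126.3 125.4]
pics/s3.png [242.6 243.3 242.6 243.3 244.1 242.  241.6 244.2 243.5 244.6]
```

```bash
python3 - <<'E'
from h import *
S=env.camera_model("scene");T=env.camera_model("top")
y=np.radians(7.2);n=np.array([np.cos(y),np.sin(y),0]);c=np.array([477.1,342.8,0])
x,e=tri([(S,(265+707/7.2-.4,190+107/7.2-.4)),(T,(220+733/5.714-.4,220+125/5.714-.4))]);print(x.round(1),np.round(e,1))
# widths in top view give height: lip 206 mm long
for z in(235,240,245,250):
    a=plane(T,(220+150/5.714-.4,220+202/5.714-.4),z);b=plane(T,(220+733/5.714-.4,220+125/5.714-.4),z);print(z,np.linalg.norm(a-b).round(1),n@(a-c),n@(b-c))
f=cv2.imread("pics/s3.png");g=cv2.imread("pics/s2.png")
cv2.imwrite("pics/c6.png",np.hstack([cv2.resize(f[225:275,260:310],(600,600),interpolation=cv2.INTER_CUBIC)]))
E
```

```text
[489.  242.5 245.2] [0.5 0.5]
235 203.1 2.2322460051771804 1.447910156297069
240 202.2 1.3895758129718658 0.6086238343196333
245 201.3 0.5469056207664947 -0.23066248765786668
250 200.5 -0.2957645714388197 -1.069948809635363
```

View pics/c6.png

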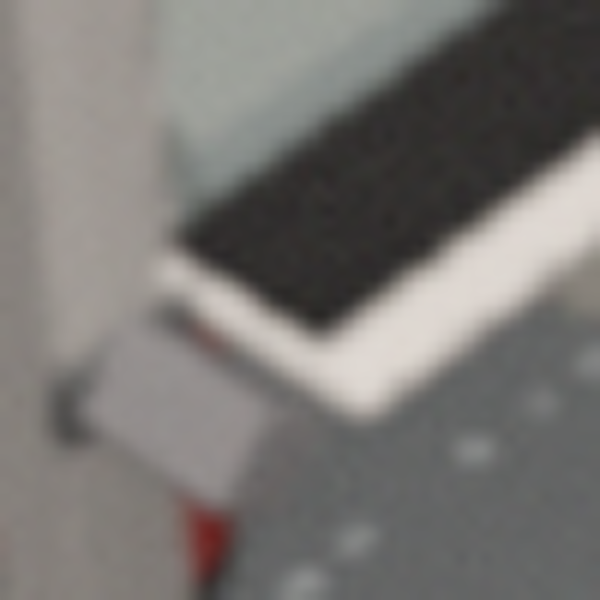

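The crop shows the lip's bottom-left front corner at (365,415). On the diamond's front face, the top corner is at about (275,405) and the left side corner at about (225,500). I'll cast all three.

```bash
python3 - <<'E'
from h import *
S=env.camera_model("scene")
y=np.radians(7.2);n=np.array([np.cos(y),np.sin(y),0]);l=np.array([-n[1],n[0],0]);c=np.array([477.1,342.8,0])
for nm,p,dx in[("lip",(365,415),0),("top",(275,405),1),("left",(225,500),1),("backtop",(150,318),32),("backleft",(80,400),32)]:
    o,d=ray(S,(260+p[0]/12-.5,225+p[1]/12-.5));x=o+d*(n@(c-o)+dx)/(n@d);print(nm,x.round(1),round(l@(x-c),1))
m=np.load("m2.npy",allow_pickle=True).item()
E
```

```text
lip [464.5 442.6 243.4] 100.6
top [463.4 459.  256.7] 117.0
left [462.1 469.7 245.8] 127.7
backtop [494.8 457.7 250.3] 111.7
backleft [493.  472.1 244.4] 126.3
```

The lip's mid-height is about 246.5 mm and the diamond's about 245 mm, well within the 8 mm tolerance. I'll withdraw downward, then back.

```bash
python3 drive.py '-4 0 0 0 0 0;-8 0 0 0 0 0;-8 0 0 0 0 0;-5 0 0 0 0 0;0 0 -12 0 0 0;0 0 -15 0 0 0;0 0 -15 0 0 0;0 0 -15 0 0 0'; python3 drive.py '0 0 -12 0 0 0;0 0 -8 0 0 0;0 0 0 0 0 0;0 0 0 0 0 0;0 0 0 0 0 0'; python3 - <<'E'
from plan import *
f=env.grab_frame("scene");t=env.grab_frame("top");g=f
cv2.imwrite("pics/s4.png",f)
print("diff vs s3 near lip",np.abs(f[225:275,265:300].astype(int)-cv2.imread("pics/s3.png")[225:275,265:300]).mean())
E
```

```text
time_s: 11.65
ee_pos: [450.8, 340.6, 195.1]
ee_rot: [120.1, -89.9, 67.4]
force: [0.2, -0.4, -1.3]
gripper_width: 0.6
gripper_force: 0.0
time_s: 12.15
ee_pos: [432.4, 338.3, 195.0]
ee_rot: [-169.7, -90.0, -2.8]
force: [0.5, 0.1, -0.4]
gripper_width: 0.1
gripper_force: 0.0
diff vs s3 near lip 1.2500952380952381
```

View pics/s4.png

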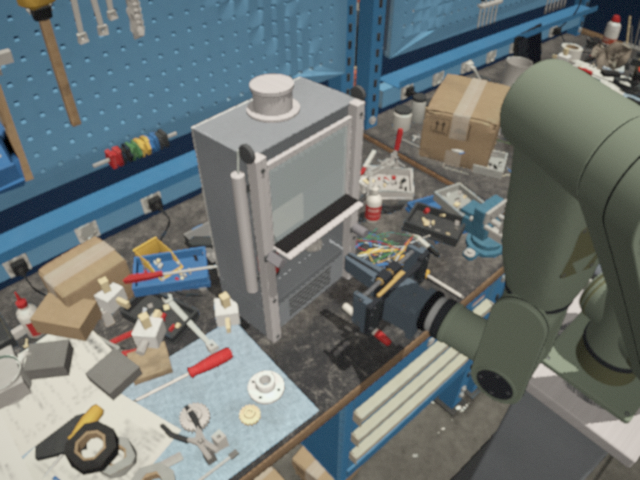

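The hand is clear of the cabinet and the window has stayed put, with the lip corner at about (290,259) beside the diamond. The flange, glue bottle and pen look undisturbed.

```bash
python3 -c "
from workcell import env
print(env.job_done())"
```

```text
the job is handed in; nothing more can be done
None
```

I pushed the window up from below to the diamond marker on the left post, took the hand away, and handed the job in at about 12 s; by my camera measurements the lip is about 1.5 mm above the diamond's side corners (8 mm allowed), but no verdict was returned.

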